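# Take the tab-locked tail cap off the dive light

## Robot

A 6-joint arm with a two-finger parallel gripper is mounted at the origin on the work surface. World frame = base frame: x ahead of the robot, y to its left, z up, the work surface at z = 0. Lengths are in m, angles in degrees, forces in N, time in s.
With the tool pointing down it reaches from about 0.25 to 0.725 m from the base axis. Payload 4 kg.
Tool frame: the origin (TCP) lies midway between the tips of the shut fingers; the grasp point (between the pads) lies behind it (r.grip_depth is the z of the grasp point in the tool frame, in m); z points along the fingers, y is the line along which they close (so a half turn about z gives the same grasp; the last joint's range is limited). The gripper opens to 85 mm and grips with 20 to 120 N. Pads are 22 mm wide; open, the fingers measure 114 mm over their backs; the gripper's body (76 mm by 85 mm) begins 54 mm behind the grasp point. The pads swing forward as they close: fully open they stand 13 mm farther back than shut.
Start: joints at [-75.86, 13.785, 0.286, 76.501, 0, 90], TCP at [0.122, -0.485, 0.231] pointing down, gripper open.
Joint ranges: [-155.79, 155.79], [-60.16, 107.12], [-62.33, 73.08], [-114, 123.19], [-81.49, 82.49], [-180, 180]. Speed limits (degrees/s): [159.86, 159.86, 180, 180, 180, 180].

## Interface

Orientations are given as a 3x3 rotation matrix whose columns are the frame's x, y, z axes.
In Python, from bench import r, effector, solver, vision, job, finder gives the robot as it stands. The module is installed in compiled form; this text tells all that it offers. Calls block until the motion is done:
- r.goto(position, orientation): joint-space move of the TCP to a pose.
- r.servo_line(position, orientation=None, speed=0.15, f_stop=None): straight line of the TCP; orientation=None keeps the orientation; speed is the mean speed in m/s. With f_stop (N) it stops when the force on the tool has changed by that much, and returns True; else False.
- r.move_joints(angles): joint-space move.
- effector.release() and effector.gripper_close(force=None): open the fingers fully, or close them until they stop; force is the grip in N (None keeps the last).
- r.dwell(seconds).
- solver.ik(position, orientation): joint angles nearest the present ones, or None.
- r.get_state(): the state.
- vision.camera(name): name is "scene" or "top" or "wrist"; returns (picture, depth): 384x512x3 uint8, red, green, blue; 384x512 float32, m along the optical axis (not along the pixel's ray), 0 where there is no reading.
- vision.get_calibration(name): a dict with "mtx" (3x3 intrinsics, pixels), "rvec" (rotation vector, rad) and "tvec" (3), from world to camera coordinates, as OpenCV has them; the wrist camera has in their place "mount" (4x4, takes a point from camera to tool coordinates, whose origin is the TCP and whose axes are the flange's). Camera axes: x right, y down, z forward; pixel columns grow to the right and rows downward; lengths in m; the calibration is good to about 2 mm. A picture is of the moment at which its call begins: read the wrist's pose just before it. get_calibration takes no time and is no camera call.
A pose or a line that the arm cannot do raises r.IKError and nothing moves.
- job.job_done(): hands the job in; it is judged then, once.
Trained networks look in the newest picture that a camera, given by its name, has taken for a name from the list of things; names that differ only in an ending like _2 or _b are one class to them, and where a whole thing is asked for, a point or a joint stands for the part that bears it (a point fixed in the world has none). Each returns a list of dicts, best first, with "p" (0 to 1); they miss things now and then, are a little off and sometimes report something else, mostly with a low value. They report only what shows in the picture. A call takes as long as a camera call.
- finder.masks_of(camera, query): "mask" (384x512 bool, what is visible of it) and "uv" ([column, row] in pixels, amid what is visible of it).
The state is a dict: "time": time; "joint_positions": joint angles; "qd": joint speeds; "joint_torque": joint torques, N m; "position": TCP position; "tcp_rot": TCP orientation; "contact_force": force on the tool from outside, world axes, zero at the start; "moment": the same for the moment, N m; "grip_width": opening from 0.0 (shut) to 1.0 (fully open); "finger_force": force on a finger pad.
Only numpy, scipy, OpenCV 4.12 (cv2) and the standard library are available. Lean on these libraries where they do the work, as an engineer would, in place of code of your own. Each camera call takes 0.05 s, during which the arm holds its last target. There are 200 camera calls.

## Task

Open the dive light to air it: pinch the two side tabs of its tail cap together, turn the cap counter-clockwise (seen from above) until you feel it reach its stop, and lift it straight off, never twisting or pulling it hard against its catches. Then set the cap down gently on the flat middle of the shell dish, right way up as it came off, let go of it, and leave everything else where it is.

Things in the scene. Friction and masses are not known exactly. Their poses are not given: they have to be found in the camera images.
- light_rim (a point): Dive light, nose down in a square grey dock (110 x 110 mm, fixed), rubber barrel 60 mm thick. Point: on its axis, on the flat top rim the cap sits on, 100 mm above the surface; z up, x and y turn with the light. A brass post on the rim, 19 mm wide, 6 mm high, centres the cap with 1.5 mm of play. More than 25 N between the cap and the catches round the rim (posts, lips, stop) breaks them.
- lock_notch (a point): Fixed on the light 31 mm out on its +y side, 17 mm above the rim: top of the pair of small lock posts that hold the tooth of a tab; another pair is opposite, on -y. Keep fingertips above this height beside the cap. The collar round the rim (70 mm across) has bayonet lips, 10 mm high, that hold the cap down after 1.5 mm of lift unless it is at its stop; turned fully, it is clear 10 mm up.
- cap_mid (a point): Grey plastic tail cap, 54 mm high, about 100 g, loose but locked on the light at the start, its axes then parallel to the light's. Point: on its axis half-way up, 27 mm above its underside; z up. Two upright flat tabs on its +y and -y sides, 18 mm wide, outer faces 54 mm apart free, 42 mm fully pinched, from 20 to 54 mm above the underside. With either tab out it cannot turn.
- cap_grip (a point): On the cap's axis, 40 mm above its underside: pinch the tabs here, along the cap's y, from above. Both fully in, the cap turns easily (under 0.1 N m) counter-clockwise until its lugs meet rigid stops. How far differs from light to light, 34 to 86 degrees: find it by feel. Only in the last 6 degrees before the stop do the lugs clear the lips so that the cap lifts off.
- tab_a (a joint): How far the tab on the cap's +y side is pressed in, 0 (free) to 0.006 m (fully in); a spring holds it out with 4 N at the start and 10 N at the end of travel.
- tab_b (a joint): The same for the tab on the cap's -y side.
- dish_in (a point): White glazed scallop-shaped dish, 0.45 kg, about 165 mm across, loose on the surface. The point is the centre of its flat inner floor (128 mm across), 6 mm above the surface; z up. The sloping rim is 21 mm high.
- fin_buckle: Blue plastic fin-buckle spare, a flat ladder 60 x 32 x 10 mm; a bystander. Origin under its centre.
- battery: Steel battery cell, 26 mm across, 68 mm high, standing; a bystander. Origin under its centre.
- mask_box: Clear polycarbonate mask box 196 x 106 x 87 mm with a mask inside; a bystander. Origin under its centre.
- snorkel: Folded-down black and yellow snorkel, about 330 x 100 x 22 mm, lying; a bystander. Origin under the middle of its long tube.
- lotion: Orange lotion bottle, 56 mm across, 160 mm high; a bystander. Origin under its centre.
- mug: Blue mug, 80 mm across, 90 mm high; a bystander. Origin under its centre.

How it is judged:
By the outcome, as a careful person would: the job done as asked, in the order asked, and still so for the second after the job is handed in, with the robot touching nothing.
It also fails if it takes over 72 s, if anything falls off the work surface, if the arm or the gripper's body presses on something with over 40 N, if the wrist force passes 120 N, or if a joint passes its speed limit or range.

## Working session

There is one attempt and no reset: what is moved stays moved. The work goes in short steps, each a Python script; the robot and the scene stay as the last script left them, time stands still between calls to the robot, and variables do not carry over. Pictures are saved under pics/ and viewed, at most 10 in all, crops included, and the job is handed in when it is done.

```bash
mkdir -p pics
cat > h.py <<'E'
import numpy as np, cv2
from bench import r, effector, solver, vision, job, finder
def cam2world(name, st=None):
    c=vision.get_calibration(name)
    if "mount" in c:
        T=np.eye(4);T[:3,:3]=st["tcp_rot"];T[:3,3]=st["position"]
        return np.array(c["mtx"]),T@np.array(c["mount"])
    T=np.eye(4);T[:3,:3]=cv2.Rodrigues(np.array(c["rvec"],float))[0];T[:3,3]=np.ravel(c["tvec"])
    return np.array(c["mtx"]),np.linalg.inv(T)
def shoot(name):
    st=r.get_state(); img,d=vision.camera(name); K,T=cam2world(name,st)
    v,u=np.mgrid[:384,:512]
    P=np.stack([(u-K[0,2])/K[0,0]*d,(v-K[1,2])/K[1,1]*d,d],-1)
    W=P@T[:3,:3].T+T[:3,3]; W[d==0]=np.nan
    return img,d,W,K,T
def save(n,img): cv2.imwrite(f"pics/{n}.png",cv2.cvtColor(img,cv2.COLOR_RGB2BGR))
E
cat > a.py <<'E'
from h import *
for n in ["top","scene"]:
    img,d,W,K,T=shoot(n); save(n,img); print(n,T[:3,3].round(3))
    for q in ["cap_mid","light_rim","dish_in","tab_a","lotion","mug","battery","mask_box","snorkel","fin_buckle"]:
        for m in finder.masks_of(n,q)[:2]:
            w=W[m["mask"]]; w=w[~np.isnan(w[:,0])]
            if len(w): print(q,round(m["p"],2),np.round(m["uv"]),m["mask"].sum(),"med",np.median(w,0).round(3),"lo",np.percentile(w,3,0).round(3),"hi",np.percentile(w,97,0).round(3))
E
python3 a.py
```

```text
top [0.3   0.004 1.188]
cap_mid 0.67 [210. 170.] 204 med [0.558 0.156 0.144] lo [0.544 0.132 0.098] hi [0.577 0.183 0.154]
light_rim 0.57 [213. 181.] 882 med [0.542 0.144 0.022] lo [0.508 0.106 0.008] hi [0.612 0.21  0.114]
light_rim 0.55 [399. 258.] 1165 med [ 0.279 -0.451  0.019] lo [ 0.168 -0.47   0.007] hi [ 0.477 -0.381  0.024]
dish_in 0.7 [301. 194.] 2003 med [ 0.504 -0.144  0.008] lo [ 0.428 -0.217  0.   ] hi [ 0.576 -0.067  0.023]
dish_in 0.6 [122. 232.] 2521 med [0.375 0.44  0.086] lo [0.286 0.399 0.017] hi [0.466 0.501 0.09 ]
lotion 0.6 [386. 140.] 467 med [ 0.654 -0.41   0.1  ] lo [ 0.636 -0.434  0.004] hi [ 0.687 -0.394  0.16 ]
mug 0.77 [126. 164.] 811 med [0.606 0.454 0.043] lo [ 0.563  0.405 -0.001] hi [0.642 0.491 0.09 ]
mug 0.62 [215. 179.] 884 med [0.54  0.144 0.022] lo [0.507 0.105 0.001] hi [0.609 0.209 0.114]
mask_box 0.65 [123. 234.] 2559 med [0.373 0.44  0.085] lo [0.286 0.399 0.012] hi [0.467 0.5   0.09 ]
snorkel 0.95 [399. 260.] 1155 med [ 0.278 -0.45   0.019] lo [ 0.169 -0.47   0.005] hi [ 0.472 -0.381  0.024]
fin_buckle 0.41 [260. 194.] 75 med [0.508 0.005 0
[... 401 characters left out ...]
[301. 217.] 61 med [0.562 0.138 0.137] lo [0.521 0.123 0.093] hi [0.57  0.139 0.156]
lotion 0.88 [113. 190.] 803 med [ 0.675 -0.402  0.08 ] lo [ 0.65  -0.424  0.01 ] hi [ 0.691 -0.39   0.162]
mug 0.84 [422. 308.] 2307 med [0.627 0.451 0.059] lo [0.562 0.412 0.006] hi [0.646 0.496 0.093]
battery 0.56 [291. 203.] 189 med [0.388 0.026 0.044] lo [0.321 0.002 0.005] hi [0.393 0.035 0.072]
mask_box 0.86 [442. 248.] 3296 med [0.44  0.454 0.089] lo [0.294 0.403 0.016] hi [0.474 0.501 0.092]
snorkel 0.64 [199. 158.] 765 med [ 0.293 -0.447  0.019] lo [ 0.171 -0.488  0.002] hi [ 0.486 -0.375  0.027]
fin_buckle 0.64 [265. 229.] 186 med [0.51  0.005 0.01 ] lo [ 0.481 -0.016  0.002] hi [0.538 0.023 0.015]
```

```bash
cat > b.py <<'E'
from h import *
print(vision.get_calibration("wrist"), r.grip_depth)
print(np.round(r.get_state()["tcp_rot"],3))
def down(a): # tool y (closing) at world angle a deg, z down
    a=np.radians(a); y=np.array([np.cos(a),np.sin(a),0]); z=np.array([0,0,-1.]); return np.stack([np.cross(y,z),y,z],1)
for a in range(-180,180,30):
    q=solver.ik([0.557,0.158,0.30],down(a)); print(a,None if q is None else np.round(q))
E
python3 b.py
cat >> h.py <<'E'
def down(a): # tool y (closing) at world angle a deg, z down
    a=np.radians(a); y=np.array([np.cos(a),np.sin(a),0]); z=np.array([0,0,-1.]); return np.stack([np.cross(y,z),y,z],1)
E
```

```text
{'mtx': array([[277.37344128,   0.        , 255.7133575 ],
       [  0.        , 277.37344128, 192.96265701],
       [  0.        ,   0.        ,   1.        ]]), 'mount': array([[-2.79478306e-05, -9.66047634e-01, -2.58364022e-01,
         6.59062519e-02],
       [ 9.99999962e-01,  4.41533136e-05, -2.73265732e-04,
        -6.56214426e-05],
       [ 2.75395342e-04, -2.58364020e-01,  9.66047596e-01,
        -1.41673972e-01],
       [ 0.00000000e+00,  0.00000000e+00,  0.00000000e+00,
         1.00000000e+00]])} -0.0187
[[ 0.97   0.244  0.   ]
 [ 0.244 -0.97  -0.   ]
 [-0.     0.    -1.   ]]
-180 [ 16.  22.  22.  90.   0. -74.]
-150 [  16.   22.   22.   90.    0. -104.]
-120 [  16.   22.   22.   90.    0. -134.]
-90 [  16.   22.   22.   90.    0. -164.]
-60 [ 16.  22.  22.  90.   0. 166.]
-30 [ 16.  22.  22.  90.   0. 136.]
0 [ 16.  22.  22.  90.   0. 106.]
30 [16. 22. 22. 90.  0. 76.]
60 [16. 22. 22. 90.  0. 46.]
90 [16. 22. 22. 90.  0. 16.]
120 [ 16.  22.  22.  90.   0. -14.]
150 [ 16.  22.  22.  90.   0. -44.]
```

View pics/scene.png

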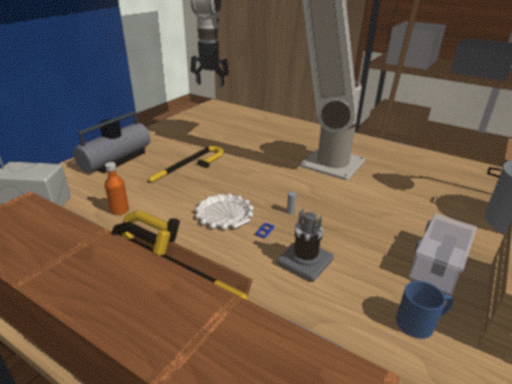

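The scene view shows the light at about (308,245) with the cap on top, the dish at (223,211), the buckle at (265,229) and the battery at (291,203), with free space around the light. Next I go above the cap and look from close by.

```bash
cat > c.py <<'E'
from h import *
r.goto([0.557,0.158,0.27],down(90)); r.dwell(0.3)
img,d,W,K,T=shoot("wrist"); save("w1",img); np.savez("w1.npz",img=img,d=d,W=W,K=K,T=T)
for q in ["cap_mid","tab_a","light_rim","lock_notch"]:
    for m in finder.masks_of("wrist",q)[:3]:
        w=W[m["mask"]]; w=w[~np.isnan(w[:,0])]
        if len(w): print(q,round(m["p"],2),np.round(m["uv"]),m["mask"].sum(),"med",np.median(w,0).round(4),"lo",np.percentile(w,3,0).round(3),"hi",np.percentile(w,97,0).round(3))
s=r.get_state();print(s["time"],s["position"],s["contact_force"])
save("w1c",cv2.resize(img[60:330,120:400],None,fx=2,fy=2,interpolation=cv2.INTER_CUBIC))
# height image of plane slices
for lo,hi in [(0.145,0.165),(0.12,0.145),(0.108,0.122),(0.095,0.108)]:
    m=(W[...,2]>lo)&(W[...,2]<hi); w=W[m]
    if m.sum()>20: print(lo,hi,m.sum(),cv2.minAreaRect((w[:,:2]*1000).astype(np.float32)))
E
python3 c.py
```

```text
cap_mid 0.9 [256. 184.] 1499 med [0.559  0.1601 0.1492] lo [0.548 0.135 0.102] hi [0.574 0.184 0.153]
tab_a 0.69 [258. 184.] 1433 med [0.5592 0.1601 0.1493] lo [0.548 0.135 0.103] hi [0.574 0.184 0.153]
tab_a 0.68 [282. 190.] 170 med [0.5634 0.1831 0.1472] lo [0.556 0.181 0.114] hi [0.572 0.186 0.154]
tab_a 0.68 [234. 187.] 162 med [0.5596 0.1351 0.1469] lo [0.552 0.119 0.022] hi [0.599 0.138 0.154]
light_rim 0.89 [256. 158.] 4249 med [0.5396 0.157  0.0215] lo [0.51  0.107 0.017] hi [0.608 0.211 0.11 ]
lock_notch 0.75 [271. 169.] 659 med [0.5541 0.1704 0.1091] lo [0.533 0.128 0.099] hi [0.593 0.192 0.124]
4.3917 [0.55701862 0.15798671 0.27001676] [ 0.16070367 -0.76880209  0.03767247]
0.145 0.165 945 ((563.1727905273438, 159.64584350585938), (53.484214782714844, 31.31332015991211), 88.86856079101562)
0.12 0.145 746 ((688.8646240234375, 45.60691833496094), (49.70396423339844, 384.83294677734375), 48.45521545410156)
0.108 0.122 823 ((688.142822265625, 45.116943359375), (62.627891540527344, 404.685546875), 47.72636032104492)
0.095 0.108 1205 ((694.9010009765625, 47.77653503417969), (68.1273193359375, 413.6107177734375), 49.82633972167969)
```

View pics/w1c.png

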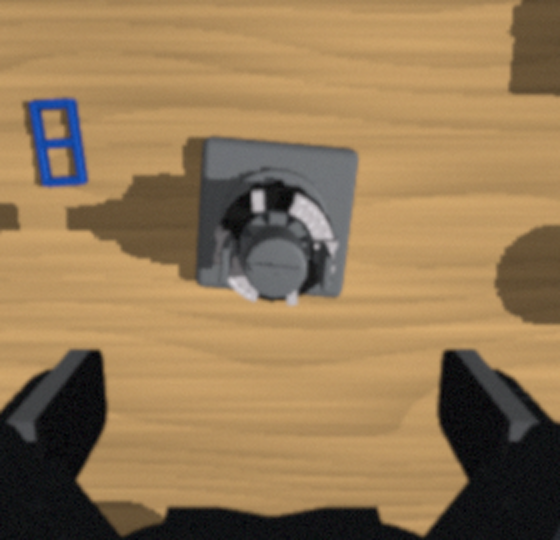

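The crop shows the cap's knob at about (277,260) and its tabs at left (222,250) and right (325,257), so the tab line is a few degrees off the world y axis. I'll measure the tabs from depth.

```bash
cat > d.py <<'E'
from h import *
z=np.load("w1.npz"); W=z["W"]; img=z["img"]
near=np.hypot(W[...,0]-.558,W[...,1]-.159)<.05
c=np.array([.560,.160])
for lo,hi in [(0.149,0.160),(0.13,0.149)]:
  m=near&(W[...,2]>lo)&(W[...,2]<hi); w=W[m]
  for s in (1,-1):
    t=w[(s*(w[:,1]-c[1])>.019)]
    print(lo,s,len(t),t.mean(0).round(4),t.min(0).round(4),t.max(0).round(4))
    if len(t)>5: print("  lineangle",cv2.fitLine((t[:,:2]).astype(np.float32),cv2.DIST_HUBER,0,.0001,.0001).ravel())
  k=w[abs(w[:,1]-c[1])<.017]; print("mid",len(k),np.percentile(k,[2,50,98],axis=0).round(4), cv2.minEnclosingCircle((k[:,:2]*1000).astype(np.float32)))
m=(np.hypot(W[...,0]-.558,W[...,1]-.159)<.09)&(W[...,2]>.012)&(W[...,2]<.03); 
print("dock",m.sum(),np.median(W[m][:,2]),cv2.minAreaRect((W[m][:,:2]*1000).astype(np.float32)))
m=near&(W[...,2]>.140)
out=np.zeros((384,512),np.float32); out[near]=np.clip((W[...,2][near]-.09)/.07,0,1)*255
both=np.vstack([cv2.resize(img[140:230,200:320],None,fx=5,fy=5)[:300*2],]) 
save("w1d",np.hstack([cv2.resize(img[150:215,215:300],None,fx=4.5,fy=8*4.5/8,interpolation=cv2.INTER_CUBIC),cv2.cvtColor(cv2.resize(out[150:215,215:300],None,fx=4.5,fy=4.5,interpolation=cv2.INTER_NEAREST).astype(np.uint8),cv2.COLOR_GRAY2RGB)]))
E
python3 d.py
```

```text
0.149 1 83 [0.565  0.1841 0.1525] [0.5562 0.1815 0.149 ] [0.5739 0.1864 0.1548]
  lineangle [ 0.99610204 -0.0882086   0.56499547  0.18407175]
0.149 -1 78 [0.5601 0.1347 0.1527] [0.5517 0.1328 0.1493] [0.5699 0.137  0.1548]
  lineangle [ 0.9982354  -0.05938126  0.56204087  0.13473663]
mid 634 [[0.5497 0.1464 0.1491]
 [0.5622 0.1591 0.1501]
 [0.576  0.1728 0.1528]] ((562.7908325195312, 159.30477905273438), 15.107190132141113)
0.13 1 49 [0.562  0.1831 0.1394] [0.556  0.1817 0.1303] [0.5728 0.1871 0.1481]
  lineangle [ 0.9911325  -0.13287736  0.56295276  0.18269438]
0.13 -1 33 [0.5566 0.1358 0.1397] [0.5517 0.133  0.1301] [0.5684 0.1371 0.1476]
  lineangle [0.99824184 0.05927275 0.5565309  0.13593024]
mid 210 [[0.5476 0.1444 0.1311]
 [0.5521 0.1601 0.1472]
 [0.5762 0.1739 0.1489]] ((563.11865234375, 159.49534606933594), 15.913599967956543)
dock 2574 0.020610598632642918 ((562.9143676757812, 159.35284423828125), (110.04840087890625, 109.75653839111328), 84.93963623046875)
```

View pics/w1d.png

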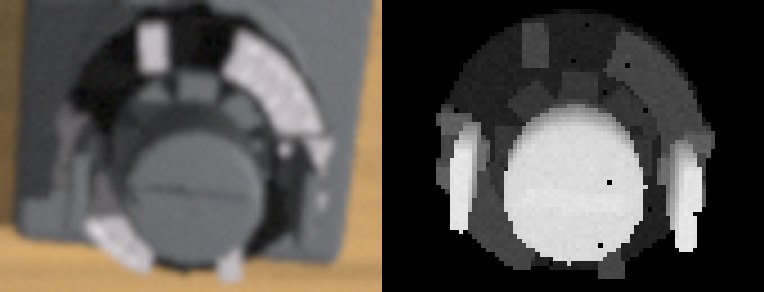

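The depth view confirms the knob's centre at about (0.5628, 0.1594) and the tab axis at about 84.7°, which agrees with the dock at 84.9°. I'll descend, pinch, and read the forces.

```bash
cat > e.py <<'E'
from h import *
R=down(84.7); c=[0.5628,0.1594]
def rep(t):
    s=r.get_state(); print(t,round(s["time"],2),np.round(s["position"],4),"F",np.round(s["contact_force"],2),"M",np.round(s["moment"],3),"w",round(s["grip_width"],3),"ff",s["finger_force"])
r.goto(c+[0.19],R); rep("above")
print(r.servo_line(c+[0.1185],R,speed=0.06,f_stop=6)); rep("down")
effector.gripper_close(25); rep("closed"); r.dwell(0.3); rep("settled")
img,d,W,K,T=shoot("wrist"); save("w2",img)
E
python3 e.py
```

```text
above 4.81 [0.5621 0.1593 0.1896] F [ 0.55  0.12 -0.01] M [ 0.069 -0.004 -0.015] w 0.999 ff 0.0
False
down 6.15 [0.5632 0.1595 0.1191] F [-0.02 -0.4  -0.53] M [-0.036  0.038 -0.012] w 0.999 ff 0.0
closed 6.64 [0.5634 0.1595 0.1204] F [-1.53 -1.51  6.79] M [-0.229  0.359  0.03 ] w 0.472 ff 28.162549193948507
settled 6.94 [0.5635 0.1595 0.1203] F [-1.24 -0.95  7.46] M [-0.154  0.401 -0.012] w 0.473 ff 28.15127234905958
```

View pics/w2.png

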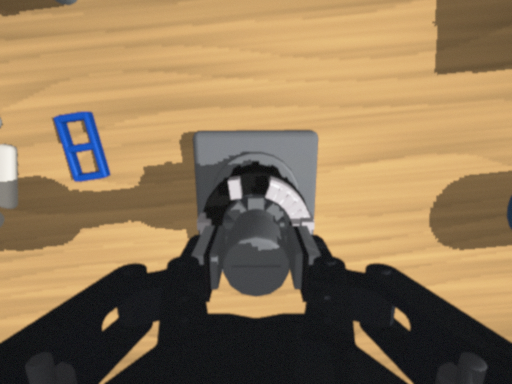

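The pinch looks good: the pads sit on both tabs in the picture (about (213,255) and (300,255)), and the opening of about 40 mm means both tabs are fully in. Next I relieve the 7 N down-push, then turn in small compliant steps and feel for the stop.

```bash
cat > f.py <<'E'
from h import *
import json
def yaw(s): return np.degrees(np.arctan2(s["tcp_rot"][1][1],s["tcp_rot"][0][1]))
def avg(n=3,dt=0.03):
    F=[];M=[]
    for _ in range(n):
        r.dwell(dt); s=r.get_state(); F.append(s["contact_force"]); M.append(s["moment"])
    return np.mean(F,0),np.mean(M,0),s
p=np.array([0.5628,0.1594,0.1185]); a=84.7
def adj(F):
    global p
    p=p+np.clip(0.6*np.array([F[0],F[1],F[2]-0.5])/5500*np.array([1,1,1]),-.0008,.0008)
for i in range(3):
    F,M,s=avg(); adj(F); r.servo_line(p,down(a),speed=0.02)
F,M0,s=avg(); print("relieved",round(s["time"],2),p.round(4),np.round(s["position"],4),F.round(2),M0.round(3),round(yaw(s),2))
stop=False
while a<84.7+92:
    a+= 4 if a<84.7+29 else 1.0
    r.goto(p,down(a)); F,M,s=avg(2,0.04); 
    print(round(s["time"],2),round(a-84.7,1),round(yaw(s)-84.7,2),"F",F.round(1),"Mz",round(M[2]-M0[2],3),round(s["grip_width"],3))
    if abs(M[2]-M0[2])>0.22 or np.linalg.norm(F)>9: stop=True; break
    adj(F)
print(stop,p); json.dump([list(p),a],open("st.json","w"))
E
python3 f.py
```

```text
relieved 8.14 [0.5624 0.1593 0.1204] [0.5627 0.1594 0.1204] [0.91 0.72 2.66] [ 0.04  -0.194 -0.025] 84.7
8.47 4.0 3.92 F [-0.1 -0.4  3.5] Mz 0.089 0.475
8.81 8.0 7.9 F [ 0.2 -0.5  2. ] Mz 0.05 0.475
9.14 12.0 11.89 F [ 0.4 -0.8  0.5] Mz 0.002 0.477
9.47 16.0 15.89 F [ 0.1 -0.1 -1.2] Mz 0.055 0.469
9.81 20.0 19.89 F [-0.6 -0.1 -1.3] Mz 0.033 0.472
10.14 24.0 23.89 F [-0.1  1.  -0.5] Mz 0.005 0.473
10.47 28.0 27.89 F [-0.2 -0.4 -0.1] Mz 0.007 0.474
10.81 32.0 31.89 F [-0.6 -0.1 -0.7] Mz 0.035 0.48
11.14 33.0 32.97 F [-0.3 -0.2  1.4] Mz 0.018 0.476
11.47 34.0 33.99 F [1.  0.  1.6] Mz 0.036 0.474
11.81 35.0 34.99 F [0.2 0.3 1.5] Mz -0.016 0.476
12.14 36.0 35.99 F [0.4 0.2 0.7] Mz 0.063 0.472
12.47 37.0 36.99 F [-0.  -0.4  0.2] Mz 0.041 0.474
12.81 38.0 37.99 F [-0.1 -0.   1.3] Mz 0.013 0.474
13.14 39.0 38.99 F [ 0.6  0.3 -0.5] Mz 0.035 0.47
13.47 40.0 39.99 F [ 0.  -0.5  0.6] Mz 0.057 0.471
13.81 41.0 40.99 F [-0.1 -0.5 -0.1] Mz 0.041 0.47
14.14 42.0 41.99 F [ 0.5 -0.2  0.4] Mz 0.02 0.473
14.47 43.0 42.99 F [0.2 0.6 0.5] Mz 0.011 0.471
14.81 44.0 43.99 F [ 0.1 -0.6  0.9] Mz -0.006 0.472

[... 591 characters left out ...]
1 0.478
19.14 57.0 56.99 F [ 0.8 -0.3  0.7] Mz 0.001 0.475
19.48 58.0 57.99 F [0.4 0.1 0.9] Mz 0.037 0.471
19.81 59.0 58.99 F [0.  0.1 0.2] Mz 0.025 0.472
20.14 60.0 59.99 F [-0.1 -0.6  0.9] Mz 0.037 0.474
20.48 61.0 60.99 F [0.5 0.5 0.7] Mz 0.052 0.476
20.81 62.0 61.99 F [-0.4  0.1  0.6] Mz -0.006 0.474
21.14 63.0 62.99 F [ 0.8 -0.2 -0.5] Mz 0.055 0.473
21.48 64.0 63.99 F [ 0.9 -0.5  1. ] Mz -0.011 0.473
21.81 65.0 64.99 F [0.5 0.1 0. ] Mz 0.018 0.476
22.14 66.0 65.99 F [-0.2 -0.6  1.2] Mz 0.047 0.475
22.48 67.0 67.0 F [ 0.4  0.8 -0. ] Mz 0.034 0.473
22.81 68.0 68.0 F [-0.3  1.9  0.5] Mz -0.161 0.473
23.14 69.0 68.97 F [-0.8  3.   0.5] Mz -0.497 0.476
True [0.56336313 0.15917897 0.12042952]
```

The stop is at about 67.7°: Mz rose to -0.16 N·m at 68° and -0.50 N·m at 69°. I'll back off to 67° and lift straight up under force watch.

```bash
cat > g.py <<'E'
from h import *
import json
p,a=json.load(open("st.json")); p=np.array(p); a=84.7+66.9
def rep(t):
    r.dwell(0.1); s=r.get_state(); print(t,round(s["time"],2),np.round(s["position"],4),"F",np.round(s["contact_force"],2),"M",np.round(s["moment"],3),"w",round(s["grip_width"],3),"ff",round(s["finger_force"],1))
r.goto(p,down(a)); rep("backed off")
for dz in (.003,.007,.014,.022):
    st=r.servo_line(p+[0,0,dz],down(a),speed=0.02,f_stop=6); rep(f"lift {dz} {st}")
    if st: break
else:
    r.servo_line(p+[0,0,.12],down(a),speed=0.12); rep("up")
    for n in ["scene","wrist"]:
        img,d,W,K,T=shoot(n); save("lift_"+n,img)
        for q in ["cap_mid","light_rim","dish_in"]:
            for m in finder.masks_of(n,q)[:1]:
                w=W[m["mask"]]; w=w[~np.isnan(w[:,0])]
                if len(w): print(n,q,round(m["p"],2),np.round(m["uv"]),np.median(w,0).round(4),np.percentile(w,2,0).round(3),np.percentile(w,98,0).round(3))
    a_=cv2.imread("pics/lift_scene.png")[150:330,180:400]; cv2.imwrite("pics/ls.png",cv2.resize(a_,None,fx=3,fy=3))
E
python3 g.py; cp pics/ls.png pics/ls1.png
```

```text
backed off 23.49 [0.5633 0.1591 0.1204] F [-0.75  0.76  1.1 ] M [ 0.367  0.12  -0.077] w 0.475 ff 26.7
lift 0.003 False 23.89 [0.5632 0.1591 0.1234] F [-0.4   1.87  0.81] M [ 0.353  0.165 -0.05 ] w 0.467 ff 26.7
lift 0.007 False 24.34 [0.5636 0.1591 0.1277] F [ 0.35  1.43 -1.37] M [ 0.291 -0.009 -0.034] w 0.471 ff 26.7
lift 0.014 False 24.94 [0.5633 0.1591 0.1344] F [ 0.33  1.23 -1.21] M [-0.007  0.056 -0.02 ] w 0.473 ff 26.5
lift 0.022 False 25.59 [0.5633 0.1592 0.1424] F [ 0.1   1.21 -0.96] M [0.062 0.069 0.034] w 0.467 ff 26.5
up 26.66 [0.5627 0.159  0.2392] F [ 0.35  0.99 -1.68] M [ 0.031 -0.076  0.05 ] w 0.471 ff 26.5
scene cap_mid 0.63 [315. 183.] [0.5699 0.1671 0.2485] [0.213 0.038 0.004] [0.587 0.178 0.275]
scene light_rim 0.64 [306. 254.] [0.5857 0.1721 0.036 ] [0.52  0.109 0.008] [0.618 0.215 0.114]
scene dish_in 0.92 [225. 208.] [ 0.5005 -0.146   0.0118] [ 0.426 -0.217  0.005] [ 0.584 -0.059  0.026]
wrist cap_mid 0.57 [257. 248.] [0.5599 0.1537 0.2682] [0.54  0.142 0.221] [0.581 0.172 0.273]
wrist light_rim 0.77 [258. 164.] [0.5528 0.1429 0.0323] [0.51  0.105 0.017] [0.614 0.207 0.11 ]
wrist dish_in 0.36 [257. 243.] [0.56   0.1536 0.2682] [0.541 0.142 0.221] [0.58  0.172 0.273]
```

View pics/ls.png

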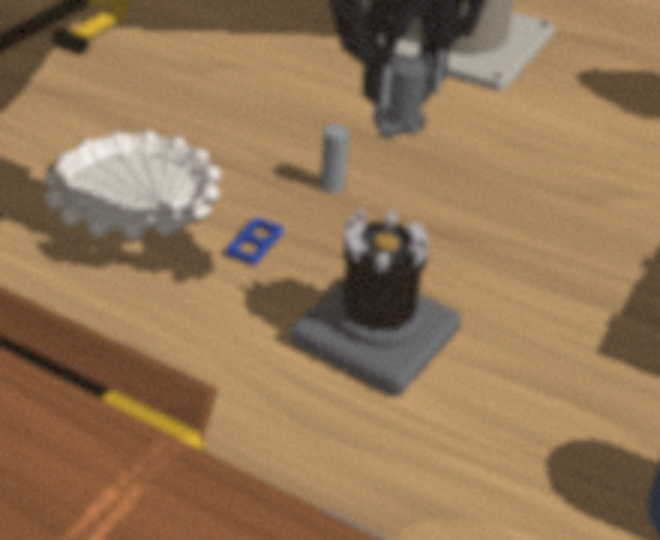

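The view shows the cap hanging upright in the gripper at about (400,95), the light's rim empty and intact at (388,245), and the dish unmoved at (135,180). Next I find the centre of the dish floor and set the cap down.

```bash
cat > i.py <<'E'
from h import *
a=84.7+66.9
def rep(t):
    r.dwell(0.1); s=r.get_state(); print(t,round(s["time"],2),np.round(s["position"],4),"F",np.round(s["contact_force"],2),"M",np.round(s["moment"],3),"w",round(s["grip_width"],3),flush=True); return s
cs=[]
for n in ["top","scene"]:
    img,d,W,K,T=shoot(n)
    m=finder.masks_of(n,"dish_in")[0]["mask"]
    w=W[m]; w=w[~np.isnan(w[:,0])&(np.hypot(w[:,0]-.503,w[:,1]+.143)<.1)]
    f=w[(w[:,2]<.0095)&(w[:,2]>.003)]; g=w[w[:,2]>.012]
    ce,ra=cv2.minEnclosingCircle((g[:,:2]*1000).astype(np.float32))
    f=f[np.hypot(f[:,0]-ce[0]/1e3,f[:,1]-ce[1]/1e3)<.066]
    print(n,"floor",len(f),f.mean(0).round(4),"rim circle",np.round(ce,1),round(ra,1)); cs.append(np.array(ce)/1e3)
c=np.mean(cs,0); print(c)
assert np.linalg.norm(cs[0]-cs[1])<.012
r.goto([*c,0.20],down(a)); rep("over dish")
r.servo_line([*c,0.04],down(a),speed=0.10); s=rep("low")
st=r.servo_line([*c,0.020],down(a),speed=0.015,f_stop=4); s=rep(f"touch {st}")
E
python3 i.py
```

```text
top floor 891 [ 0.5018 -0.1429  0.0058] rim circle [ 501.7 -142.3] 90.4
scene floor 335 [ 0.5027 -0.1438  0.0083] rim circle [ 506.8 -138.7] 88.8
[ 0.50424268 -0.14051769]
over dish 28.53 [ 0.505  -0.1393  0.2002] F [-0.16 -1.01 -1.85] M [ 0.076  0.031 -0.015] w 0.472
low 30.38 [ 0.5047 -0.1407  0.0406] F [-0.39  0.26 -1.55] M [ 0.021  0.015 -0.068] w 0.472
touch True 31.38 [ 0.5041 -0.1405  0.0264] F [-0.91  0.53  5.16] M [0.066 0.044 0.056] w 0.469
```

Contact came at exactly the expected height, 0.0264. Now I release, withdraw and check.

```bash
cat > j.py <<'E'
from h import *
a=84.7+66.9
effector.release(); r.dwell(0.3); s=r.get_state(); print(s["time"],s["grip_width"],np.round(s["contact_force"],2),np.round(s["position"],4))
p=np.array(s["position"]); print(r.servo_line(p+[0,0,.10],speed=0.06,f_stop=5)); 
r.servo_line(p+[0,0,.2],speed=0.12); r.dwell(0.2)
for n in ["scene","wrist"]:
    img,d,W,K,T=shoot(n); save("end_"+n,img)
    for q in ["cap_mid","dish_in","light_rim"]:
        for m in finder.masks_of(n,q)[:1]:
            w=W[m["mask"]]; w=w[~np.isnan(w[:,0])]
            if len(w): print(n,q,round(m["p"],2),np.round(m["uv"]),np.median(w,0).round(4),np.percentile(w,2,0).round(3),np.percentile(w,98,0).round(3))
A=cv2.imread("pics/end_scene.png")[150:330,150:370]; B=cv2.imread("pics/end_wrist.png")
cv2.imwrite("pics/end.png",np.hstack([cv2.resize(A,(400,327)),cv2.resize(B,(400,327))])); print(r.get_state()["time"])
E
python3 j.py
```

```text
32.1917 0.9983778160755291 [-0.33 -0.22  0.99] [ 0.5031 -0.1402  0.0254]
False
scene cap_mid 0.88 [225. 202.] [ 0.5092 -0.1331  0.04  ] [ 0.461 -0.167  0.01 ] [ 0.528 -0.119  0.062]
scene dish_in 0.8 [225. 216.] [ 0.5145 -0.1286  0.0144] [ 0.427 -0.218  0.004] [ 0.586 -0.057  0.026]
scene light_rim 0.79 [304. 258.] [0.5862 0.1733 0.0359] [0.52  0.113 0.01 ] [0.618 0.215 0.114]
wrist cap_mid 0.76 [254. 172.] [ 0.5017 -0.1438  0.0551] [ 0.478 -0.159  0.006] [ 0.528 -0.126  0.059]
wrist dish_in 0.79 [252. 158.] [ 0.5028 -0.1507  0.0079] [ 0.427 -0.221  0.003] [ 0.58  -0.066  0.022]
wrist light_rim 0.6 [329. 320.] [0.5168 0.1084 0.0133] [0.505 0.105 0.002] [0.537 0.116 0.022]
35.5917
```

View pics/end.png

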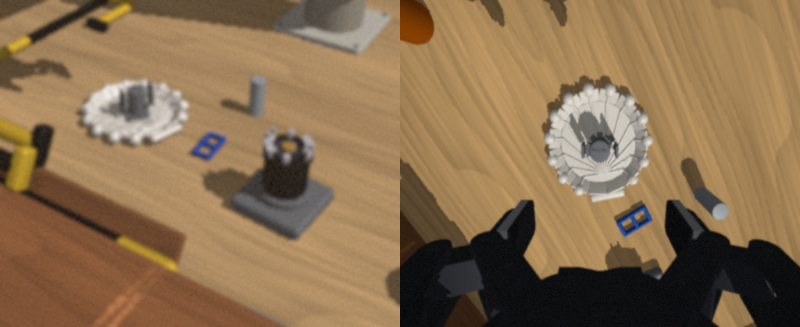

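The cap stands upright in the middle of the dish (wrist view, about (600,150)), its top is at about z = 0.06 as it should be, and nothing else has moved.

```bash
python3 -c "
from bench import job
print(job.job_done())"
```

```text
the job is handed in; nothing more can be done
None
```

The cap came off after about a 67.7° turn to its stop; it stands upright and released on the middle of the dish, nothing else looks moved, and I handed the job in at about 36 s.

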